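Wipe the carrier board clean and lift it level

TASK

Pick up the scraper block and wipe the four offcuts off the carrier board on to the bench with it (not with the fingers), leaving the board on the bench meanwhile, then stand the scraper upright on the bench and let go of it. Then lift the clean carrier straight up by its handle, about 15 cm clear of the bench, and finish while holding it there in the gripper, level and still. Do not tip the carrier, and leave the timer, the loose tumbler lid and the tumbler where they are.

Things in the scene. Friction and masses are not known exactly. Their poses are not given: they have to be found in the camera images.
- carrier: Loose carrier board, 140 mm (its x) by 270 mm (its y), flat aluminium-faced plywood on small rubber feet; its flat top is 25 mm above the bench. Origin: centre of its underside (z=0 on the bench), z up. A dark steel bow handle crosses its middle along its x; weight about 0.45 to 0.85 kg, centred under the handle. Not fixed: a hard sideways push slides it.
- carrier_grip (a point): Centre of the handle's grip bar: bar 110 mm long (carrier x), 14 mm thick (carrier y), 22 mm high; this point is 60 mm above the carrier's underside, the bar's top 71 mm above it. Between bar and board face are 24 mm of free height, with two 14 mm square posts 48 mm either side of the middle. Axes as the carrier's.
- scraper: Loose scraper block standing upright on its rubber strip on the bench behind the carrier (farther from the robot). Origin: centre of its underside, z up. Foot block 34 mm thick (its x), 110 mm wide (its y), 44 mm high, rubber strip 28 mm thick at the very bottom; above it an upright grip 24 mm thick (x), 80 mm wide (y), reaching to 100 mm height. About 0.11 to 0.22 kg.
- offcut_0: Small loose dark wooden offcut, 22 x 15 x 9 mm, 12 g, lying flat at first on the carrier's top, on its +y side of the handle, 66 to 109 mm from the handle along the carrier's y and within 35 mm of its middle line along x. Origin: its centre (4.5 mm above what it lies on).
- offcut_1: Small loose dark wooden offcut, 22 x 15 x 9 mm, 12 g, lying flat at first on the carrier's top, on its +y side of the handle, 66 to 109 mm from the handle along the carrier's y and within 35 mm of its middle line along x. Origin: its centre (4.5 mm above what it lies on).
- offcut_2: Small loose dark wooden offcut, 22 x 15 x 9 mm, 12 g, lying flat at first on the carrier's top, on its -y side of the handle, 66 to 109 mm from the handle along the carrier's y and within 35 mm of its middle line along x. Origin: its centre (4.5 mm above what it lies on).
- offcut_3: Small loose dark wooden offcut, 22 x 15 x 9 mm, 12 g, lying flat at first on the carrier's top, on its -y side of the handle, 66 to 109 mm from the handle along the carrier's y and within 35 mm of its middle line along x. Origin: its centre (4.5 mm above what it lies on).
- timer: Bystander: round white kitchen timer with red knob, 62 mm across, 52 mm high, on the bench to the right of the carrier. Origin: centre of its underside.
- lid: Bystander: round clear-grey tumbler lid lying flat, 75 mm across, 17 mm high, on the bench to the left. Origin: centre of its underside.
- tumbler: Bystander: white upright tumbler with black lid, 74 mm across, 166 mm high, on the bench at the far left. Origin: centre of its underside.
Mind the look-alikes: they are no part of the job. Of the things that look like the scraper, the larger one is meant.

How it is judged:
By the outcome, as a careful person would: the job done as asked, in the order asked, and still so for the second after the job is handed in, while the arm keeps its last pose, push and grip.
It also fails if it takes over 61 s, if anything falls off the work surface, if the arm or the gripper's body presses on something with over 40 N, if the wrist force passes 120 N, or if a joint passes its speed limit or range.

ROBOT

A 6-joint arm with a two-finger parallel gripper is mounted at the origin on a cart in front of the work surface, level with it; the furniture and walls round the work are solid. World frame = base frame: x ahead of the robot, y to its left, z up, the work surface at z = 0. Lengths are in m, angles in rad, forces in N, time in s.
With the tool pointing down it reaches from about 0.3 to 0.775 m from the base axis. Payload 14.6 kg.
Tool frame: the origin (TCP) lies at the very end of the fingers, on their centre line; the grasp point (between the pads) lies 19 mm behind it (ctrl.grasp_offset is the distance from the TCP to the grasp point, in m); z points along the fingers, y is the line along which they close (so a half turn about z gives the same grasp; the last joint's range is limited). The gripper opens to 94 mm and grips with 3 to 60 N. Pads are 16 mm wide; open, the fingers measure 119 mm over their backs; the gripper's body (75 mm by 177 mm) begins 78 mm behind the grasp point.
Start: joints at [1.252, 0.3, 1.521, -0, 1.321, -0.067], TCP at [0.137, 0.533, 0.179] pointing down, gripper open.
Joint ranges: [-3.03, 3.03], [-0.79, 2.21], [0.23, 2.52], [-1.04, 4.18], [0, 3.07], [-2.55, 2.55]. Speed limits (rad/s): [2.22, 2.22, 2.57, 3.14, 3.14, 3.14].

INTERFACE

Orientations are given as [roll, pitch, yaw] about the fixed x, y, z axes, in that order (R = Rz(yaw) Ry(pitch) Rx(roll)).
In Python, from station import ctrl gives the robot as it stands.
- The arm moves only by the tool step_arm, never from a script. Its argument "plan" is a list that holds one entry, the list of rows, each a list of 6 numbers: the shift along the tool's x, y, z in units of 30 mm (1.0 is 30 mm), then the turn, a rotation vector about the tool's x, y, z in units of 6 degrees (1.0 is 6 degrees). In form: [[[dx, dy, dz, wx, wy, wz], ...]]. A call has 1 to 8 rows; each row is the pose to reach, as a shift and turn from the pose commanded when the call began, along the tool's axes at that moment; what a row does not reach only later rows make up. A row lasts 1/12 s, in which the tool goes at most 41.7 mm and 7.16 degrees, less where a joint would pass 70% of its speed; a pose out of reach is approached as far as the arm can. A call with a gripper value outside its range is refused whole. "grip" is the opening, from 0 (shut) to 1 (fully open), set as the call begins (left out, the last holds). The fingers move at their own pace and stop on an object; "squeeze" is the grip in N (left out, the last holds). Time passes only in rows, so rows that repeat a pose let the fingers close. It gives the time, the measured TCP pose, the force, the opening and the grip force at its end, in the units of the state.
- ctrl.get_obs(): the state, without advancing time (a new reading comes with each control period).
- ctrl.camera(name): name is "side" or "top"; returns the picture (420x560x3 uint8, red, green, blue); there is no depth.
- ctrl.camera_model(name): a dict with "intrinsics" (3x3 intrinsics, pixels), "R" (3x3) and "t" (3): a world point X has camera coordinates R X + t. Camera axes: x right, y down, z forward; pixel columns grow to the right and rows downward; lengths in m; the calibration is good to about 2 mm. A picture is of the moment at which its call begins. camera_model takes no time and is no camera call.
- ctrl.hand_in(): hands the job in; it is judged then, once.
Trained networks look in the newest picture that a camera, given by its name, has taken for a name from the list of things; names that differ only in an ending like _2 or _b are one class to them, and where a whole thing is asked for, a point or a joint stands for the part that bears it (a point fixed in the world has none). Each returns a list of dicts, best first, with "confidence" (0 to 1); they miss things now and then, are a little off and sometimes report something else, mostly with a low value. They report only what shows in the picture. A call takes as long as a camera call. They do not tell look-alikes from the thing itself.
- ctrl.masks_of(query, camera): "pixels" (420x560 bool, what is visible of it) and "at" ([column, row] in pixels, amid what is visible of it).
- ctrl.place_of(query, camera): "at" ([column, row] in pixels: a listed point, or the origin of a listed thing).
The state is a dict: "time_s": time; "qpos": joint angles; "joint_vel": joint speeds; "tau": joint torques, N m; "ee_pos": TCP position; "eef_rot": TCP orientation; "force": force on the tool from outside, world axes, zero at the start; "moment": the same for the moment, N m; "grip_width": finger opening in m; "grip_force": force on a finger pad.
Only numpy, scipy, OpenCV 4.12 (cv2) and the standard library are available. Lean on these libraries where they do the work, as an engineer would, in place of code of your own. Each camera call takes 0.05 s, during which the arm holds its last target. There are 200 camera calls.

## Working session

There is one attempt and no reset: what is moved stays moved. The work goes in short steps, Python scripts to look and compute and a tool call to move; the robot and the scene stay as the last step left them, time stands still between calls to the robot, and variables do not carry over. Pictures are saved under pics/ and viewed, at most 10 in all, crops included, and the job is handed in when it is done.

Besides the shell and the picture viewer there is one more tool, called as a command line: name --argument value ..., lists and objects as JSON in quotes. step_arm: Moves the arm, as the interface text tells. Its arguments: {"type":"object","properties":{"plan":{"type":"array","items":{"type":"array","items":{"type":"array","items":{"type":"number"}}}},"grip":{"type":"number"},"squeeze":{"type":"number"}},"required":["plan"]}

```bash
mkdir -p pics; ls
python3 - <<'E'
from station import ctrl
import cv2
for n in("side","top"):
    cv2.imwrite(f"pics/{n}0.png",ctrl.camera(n)[:,:,::-1])
    m=ctrl.camera_model(n); print(n,m)
    for q in("carrier","carrier_grip","scraper","offcut_0","timer","lid","tumbler"):
        print(q,[([round(float(v)) for v in d["at"]],round(d["confidence"],2)) for d in ctrl.place_of(q,n)])
print(ctrl.get_obs())
E
```

```text
pics
side {'intrinsics': array([[429.44642961,   0.        , 276.4275181 ],
       [  0.        , 429.44642961, 215.74513703],
       [  0.        ,   0.        ,   1.        ]]), 'R': array([[ 0.69120456, -0.722458  , -0.01704996],
       [-0.5683727 , -0.5289113 , -0.63024226],
       [ 0.44630565,  0.44531705, -0.7762113 ]]), 't': array([-0.37269089,  0.35260389,  0.97468798])}
carrier [([273, 249], 0.64)]
carrier_grip [([275, 237], 0.85)]
scraper [([314, 206], 0.8), ([288, 174], 0.74)]
offcut_0 [([288, 275], 0.49), ([299, 259], 0.45), ([255, 226], 0.44), ([276, 252], 0.39), ([268, 220], 0.38)]
timer [([390, 318], 0.44)]
lid [([188, 215], 0.9)]
tumbler [([154, 202], 0.66), ([186, 215], 0.27)]
top {'intrinsics': array([[519.04294082,   0.        , 282.68739277],
       [  0.        , 519.04294082, 208.66296199],
       [  0.        ,   0.        ,   1.        ]]), 'R': array([[ 0.01429739, -0.99989411, -0.00271178],
       [-0.98887141, -0.01373802, -0.14813712],
       [ 0.14808418,  0.00479958, -0.98896311]]), 't': array([-0.00261171,  0.53980098,  1.39523126])}
carrier [([297, 2
[... 254 characters left out ...]
)]
tumbler [([158, 265], 0.97)]
{'time_s': 0.8, 'qpos': array([ 1.25241484e+00,  2.99864785e-01,  1.52101092e+00,  1.96555842e-05,
        1.32069347e+00, -6.66075193e-02]), 'joint_vel': array([-0.00118343, -0.00215377, -0.00209772,  0.00037393, -0.00108072,
       -0.00155525]), 'tau': array([-4.03210404e-03, -5.31630671e+01, -3.52899134e+01,  7.06544565e-02,
        2.13228143e-02, -1.17206886e-05]), 'ee_pos': array([0.1370152 , 0.53264872, 0.17916028]), 'eef_rot': array([ 3.14156796e+00, -1.74393899e-05,  2.88981382e+00]), 'force': array([-0.48839852,  0.32385899, -0.48249461]), 'moment': array([-0.0175576 ,  0.02412484,  0.04897047]), 'grip_force': 0.0, 'grip_width': 0.09412744569090806}
```

```bash
cat > h.py <<'E'
import numpy as np,cv2
from station import ctrl
def proj(n,X):
    m=ctrl.camera_model(n);c=np.atleast_2d(X)@m["R"].T+m["t"];p=c@m["intrinsics"].T
    return p[:,:2]/p[:,2:]
def ray(n,uv,z):
    m=ctrl.camera_model(n);d=m["R"].T@np.linalg.inv(m["intrinsics"])@[uv[0],uv[1],1];o=-m["R"].T@m["t"]
    return o+d*(z-o[2])/d[2]
def tri(us,ut):
    A=[];b=[]
    for n,uv in(("side",us),("top",ut)):
        m=ctrl.camera_model(n);P=m["intrinsics"]@np.c_[m["R"],m["t"]]
        for k in(0,1):
            r=uv[k]*P[2]-P[k];A.append(r[:3]);b.append(-r[3])
    return np.linalg.lstsq(np.array(A),np.array(b),rcond=None)[0]
E
python3 - <<'E'
from h import *
a=cv2.imread("pics/top0.png")[120:290,140:440];b=cv2.imread("pics/side0.png")[130:340,130:430]
cv2.imwrite("pics/top_c.png",cv2.resize(a,(800,453),interpolation=cv2.INTER_CUBIC))
cv2.imwrite("pics/side_c.png",cv2.resize(b,(800,560),interpolation=cv2.INTER_CUBIC))
for s in((314,206),(288,174)):
  for t in((284,159),(243,149)): print("scr",s,t,tri(s,t),proj("side",ray("top",t,0))[0])
print("grip",tri((275,237),(302,223)),"car",tri((273,249),(297,229)))
for t in((328,223),(268,226),(272,209),(330,244)):print("off",ray("top",t,.0295))
for t in((288,275),(299,259),(255,226),(276,252),(268,220)):print("offs",ray("side",t,.0295))
for n,t in(("timer",(419,214)),("lid",(196,259)),("tumb",(158,265))):print(n,ray("top",t,0))
E
```

```text
scr (314, 206) (284, 159) [ 0.6999038   0.00170491 -0.02745107] [310.60589219 201.76178327]
scr (314, 206) (243, 149) [ 0.7977238   0.12153773 -0.21459468] [287.7555781  177.33305216]
scr (288, 174) (284, 159) [0.63600081 0.01277265 0.16172771] [310.60589219 201.76178327]
scr (288, 174) (243, 149) [0.71470678 0.12019133 0.01896526] [287.7555781  177.33305216]
grip [ 0.494625   -0.04589524  0.06551871] car [ 0.48774158 -0.03606437  0.00581112]
off [ 0.50291869 -0.12122214  0.0295    ]
off [0.49221857 0.0450746  0.0295    ]
off [0.54002332 0.03481085 0.0295    ]
off [ 0.44467736 -0.12681529  0.0295    ]
offs [ 0.44500686 -0.13153016  0.0295    ]
offs [ 0.50019066 -0.11962141  0.0295    ]
offs [0.49810169 0.04238351 0.0295    ]
offs [ 0.47507262 -0.06047372  0.0295    ]
offs [0.53793677 0.03085246 0.0295    ]
timer [ 0.53586565 -0.38176922  0.        ]
lid [0.39970127 0.24623492 0.        ]
tumb [0.38145663 0.35202531 0.        ]
```

View pics/top_c.png

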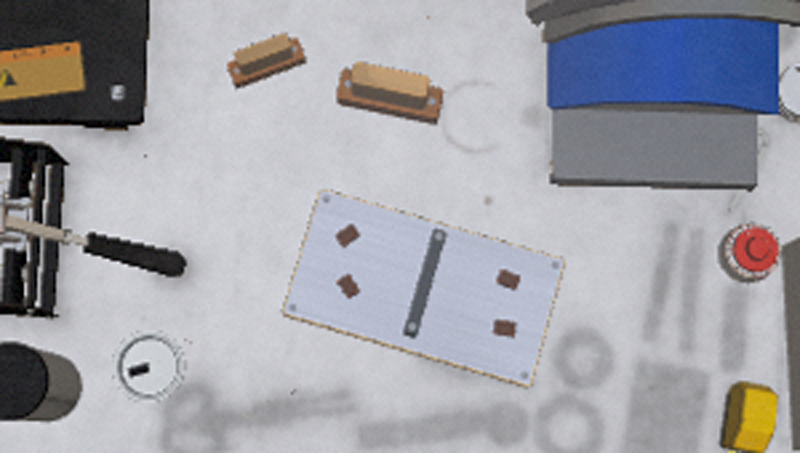

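View pics/side_c.png

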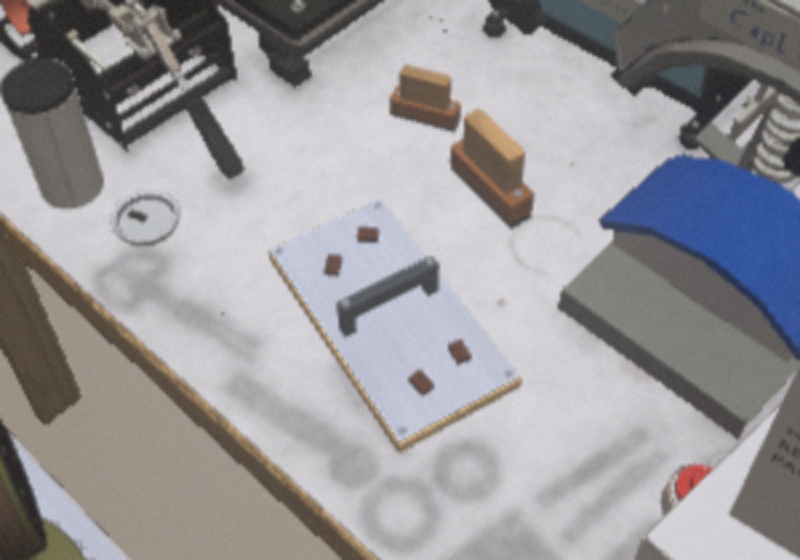

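The larger scraper look-alike is at top (284,155) / side (314,200). The smaller is at top (240,143) / side (288,165). The larger one, right behind the carrier, is the one meant. Board corners in the top view are about (260,191), (351,218), (340,265) and (246,238).

```bash
cat >> h.py <<'E'
def box(cx,sx,sy,z0,z1):
    return np.array([[a*sx/2,b*sy/2,z] for a in(-1,1) for b in(-1,1) for z in(z0,z1)])
def hull(n,P,parts):
    m=np.zeros((420*4,560*4),np.uint8);c,s=np.cos(P[2]),np.sin(P[2]);R=np.array([[c,-s,0],[s,c,0],[0,0,1]])
    for b in parts:
        X=b@R.T+[P[0],P[1],P[3] if len(P)>3 else 0]
        cv2.fillConvexPoly(m,cv2.convexHull(np.round((proj(n,X)+.5)*4).astype(np.int32)),1)
    return cv2.resize(m.astype(np.float32),(560,420),interpolation=cv2.INTER_AREA)
SCR=[box(0,.034,.110,0,.044),box(0,.024,.080,.044,.1)]
CAR=[box(0,.140,.270,.008,.025)]
def fit(parts,masks,P0):
    from scipy.optimize import minimize
    f=lambda P:sum(np.abs(hull(n,P,parts)-m).sum()/m.sum() for n,m in masks.items())
    S=np.array([[.01,0,0,0],[0,.01,0,0],[0,0,.15,0],[0,0,0,.01]])[:len(P0),:len(P0)]
    r=minimize(f,P0,method="Nelder-Mead",options=dict(initial_simplex=np.vstack([P0,np.array(P0)+S]),xatol=1e-4,fatol=1e-4,maxiter=300))
    return r.x,r.fun
E
python3 - <<'E'
from h import *
def near(q,n,uv):
    L=ctrl.masks_of(q,n);d=min(L,key=lambda d:np.hypot(*(np.array(d["at"])-uv)));print(q,n,d["at"],d["confidence"],d["pixels"].sum());return d["pixels"].astype(np.float32)
for n in("side","top"):ctrl.camera(n)
ms={"side":near("scraper","side",(314,200)),"top":near("scraper","top",(285,155))}
for z in((),(0.,)):print("scr",fit(SCR,ms,[.69,0,-.15,*z]))
mc={}
for n,uv in(("side",(273,245)),("top",(298,228))):
    m=near("carrier","%s"%n and n,uv);mc[n]=m
HAN=[box(0,.110,.014,.049,.071)]
print("car",fit(CAR+HAN,mc,[.49,-.04,-.26]));print("car",fit(CAR+HAN,mc,[.49,-.04,-.26,0.]))
c=[(260.4,190.9),(351.1,218.2),(339.5,264.7),(246.5,238.1)]
C=[ray("top",u,.025)[:2] for u in c];print(C,np.mean(C,0))
# handle ends, triangulated
e1=tri((130+345*.375,130+300*.375),(140+412*.375,120+328*.375));e2=tri((130+430*.375,130+262*.375),(140+438*.375,120+233*.375));print("handle",e1,e2,np.arctan2(*(e2-e1)[[1,0]]))
print("portaf",tri((218,194.5),(209,218)),"grey",ray("top",(348,189),.05),ray("top",(348,189),.0))
E
```

```text
scraper side [316.8, 194.6] 0.9 891
scraper top [286.2, 153.6] 0.98 663
scr (array([ 0.69627242, -0.00136549, -0.20691979]), np.float64(0.1839333474636078))
scr (array([ 6.96289939e-01, -5.03370812e-04, -2.15182173e-01, -9.93384525e-04]), np.float64(0.1806425154209137))
carrier side [277.1, 251.3] 0.91 4322
carrier top [298.4, 227.9] 0.93 4771
car (array([ 0.49047229, -0.04067703, -0.26798059]), np.float64(0.14566494524478912))
car (array([ 0.49298444, -0.03870503, -0.27019235, -0.00717244]), np.float64(0.12687948346138))
[array([0.59165383, 0.06841182]), array([ 0.51783993, -0.18592526]), array([ 0.38843361, -0.15336849]), array([0.45816151, 0.10419815])] [ 0.48902222 -0.04167095]
handle [ 0.44378997 -0.02904435  0.07377962] [ 0.54082696 -0.05389934  0.06403238] -0.2507484430735729
portaf [0.51195542 0.21147183 0.02165367] grey [ 0.59571467 -0.17458724  0.05      ] [ 0.6052372  -0.18071209  0.        ]
```

```bash
cat >> h.py <<'E'
from scipy.spatial.transform import Rotation as Ro
def go(*targets):
    o=ctrl.get_obs();R=Ro.from_euler("xyz",o["eef_rot"]);print("t",round(o["time_s"],2),"ee",o["ee_pos"].round(4),o["eef_rot"].round(3),"q",o["qpos"].round(2))
    for x,y,z,w in targets:
        print((x,y,z,w),(R.inv().apply(np.array([x,y,z])-o["ee_pos"])/.03).round(2),((R.inv()*Ro.from_euler("xyz",[np.pi,0,w])).as_rotvec(degrees=True)/6).round(2))
E
python3 -c "
from h import *
go((.137,.533,.32,2.89),(.696,-.001,.32,1.36))"
```

```text
t 1.1 ee [0.137  0.5326 0.1791] [-3.142  0.     2.89 ] q [ 1.25  0.3   1.52 -0.    1.32 -0.07]
(0.137, 0.533, 0.32, 2.89) [ 0.    0.01 -4.7 ] [-0.  0. -0.]
(0.696, -0.001, 0.32, 1.36) [-22.48 -12.59  -4.69] [-0.    0.   14.61]
```

step_arm --plan '[[[0, 0, -4.7, 0, 0, 0], [0, 0, -4.7, 0, 0, 0], [0, 0, -4.7, 0, 0, 0], [0, 0, -4.7, 0, 0, 0], [-22.5, -12.6, -4.7, 0, 0, 14.6], [-22.5, -12.6, -4.7, 0, 0, 14.6], [-22.5, -12.6, -4.7, 0, 0, 14.6], [-22.5, -12.6, -4.7, 0, 0, 14.6]]]' --grip 1 --squeeze 30

```text
time_s: 1.77
ee_pos: [0.2584, 0.4161, 0.3202]
eef_rot: [3.141, 0.0, 2.384]
force: [0.6, 0.4, -0.3]
grip_width: 0.0942
grip_force: 0.0
```

```bash
python3 -c "
from h import *
go((.696,-.001,.32,1.36))"
```

```text
t 1.77 ee [0.2584 0.4161 0.3202] [3.141 0.    2.384] q [ 0.94  0.09  1.44 -0.    1.6   0.13]
(0.696, -0.001, 0.32, 1.36) [-2.015e+01 -8.000e-02  1.000e-02] [ 0.   -0.    9.78]
```

step_arm --plan '[[[-20.15, -0.08, 0, 0, 0, 9.78], [-20.15, -0.08, 0, 0, 0, 9.78], [-20.15, -0.08, 0, 0, 0, 9.78], [-20.15, -0.08, 0, 0, 0, 9.78], [-20.15, -0.08, 0, 0, 0, 9.78], [-20.15, -0.08, 0, 0, 0, 9.78], [-20.15, -0.08, 0, 0, 0, 9.78], [-20.15, -0.08, 0, 0, 0, 9.78]]]'

```text
time_s: 2.43
ee_pos: [0.5013, 0.1871, 0.3203]
eef_rot: [3.141, -0.0, 1.383]
force: [0.4, 1.0, -0.3]
grip_width: 0.0938
grip_force: 0.0
```

```bash
python3 -c "
from h import *
go((.696,-.001,.30,1.36))"
```

```text
t 2.43 ee [0.5013 0.1871 0.3203] [ 3.141 -0.     1.383] q [0.29 0.2  1.32 0.   1.62 0.48]
(0.696, -0.001, 0.3, 1.36) [-4.95  7.54  0.68] [ 0.   -0.    0.22]
```

step_arm --plan '[[[-4.95, 7.54, 1, 0, 0, 0.22], [-4.95, 7.54, 1, 0, 0, 0.22], [-4.95, 7.54, 1, 0, 0, 0.22], [-4.95, 7.54, 1, 0, 0, 0.22], [-4.95, 7.54, 1, 0, 0, 0.22], [-4.95, 7.54, 1, 0, 0, 0.22], [-4.95, 7.54, 1, 0, 0, 0.22], [-4.95, 7.54, 4.3, 0, 0, 0.22]]]'

```text
time_s: 3.1
ee_pos: [0.7009, -0.0019, 0.2551]
eef_rot: [3.128, -0.002, 1.363]
force: [0.6, 0.6, 1.8]
grip_width: 0.094
grip_force: 0.0
```

Run:
```python
from h import *
go((.696,-.001,.15,1.36),(.696,-.001,.061,1.36))
a=ctrl.camera("side")[110:300,210:450,::-1];cv2.imwrite("pics/s1.png",cv2.resize(a,(720,570)))
```

```text
t 3.1 ee [ 0.7009 -0.0019  0.2551] [ 3.128e+00 -2.000e-03  1.363e+00] q [-0.05  0.62  0.89 -0.    1.62  0.15]
(0.696, -0.001, 0.15, 1.36) [-0.01 -0.21  3.5 ] [ 0.13 -0.02  0.03]
(0.696, -0.001, 0.061, 1.36) [-0.01 -0.25  6.47] [ 0.13 -0.02  0.03]
```

View pics/s1.png

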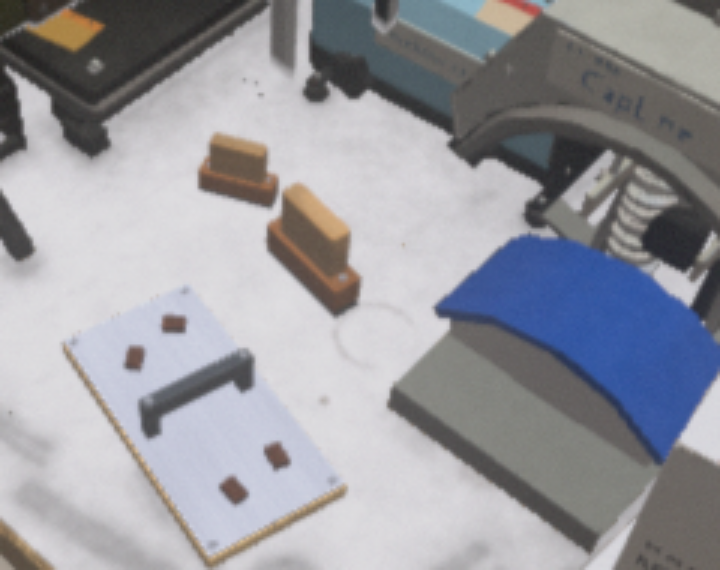

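The enlarged crop confirms it: the larger block, at crop (315,245), is full-image side (315,192). The smaller one is behind it to the left. I'm settling before the descent.

step_arm --plan '[[[0, 0, 0, 0, 0, 0], [0, 0, 0, 0, 0, 0], [0, 0, 0, 0, 0, 0]]]'

```text
time_s: 3.4
ee_pos: [0.6962, 0.0028, 0.2514]
eef_rot: [3.138, -0.001, 1.368]
force: [-0.3, 0.8, 0.1]
grip_width: 0.0939
grip_force: 0.0
```

```bash
python3 -c "
from h import *
go((.696,-.001,.15,1.36),(.696,-.001,.061,1.36))
print(proj('side',[.7,0,.25]),proj('top',[.7,0,.25]))"
```

```text
t 3.4 ee [0.6962 0.0028 0.2514] [ 3.138e+00 -1.000e-03  1.368e+00] q [-0.05  0.62  0.91  0.    1.62  0.15]
(0.696, -0.001, 0.15, 1.36) [-0.13  0.01  3.38] [ 0.03 -0.01  0.07]
(0.696, -0.001, 0.061, 1.36) [-0.13 -0.    6.35] [ 0.03 -0.01  0.07]
[[318.42329511 136.06044659]] [[285.47347585 130.10326273]]
```

step_arm --plan '[[[-0.13, 0, 1.2, 0, 0, 0.07], [-0.13, 0, 2.4, 0, 0, 0.07], [-0.13, 0, 3.4, 0, 0, 0.07], [-0.13, 0, 3.4, 0, 0, 0.07], [-0.13, 0, 3.4, 0, 0, 0.07], [-0.13, 0, 3.4, 0, 0, 0.07]]]'

```text
time_s: 3.9
ee_pos: [0.6964, -0.0014, 0.1504]
eef_rot: [3.137, -0.001, 1.36]
force: [0.1, -0.1, 0.8]
grip_width: 0.0937
grip_force: 0.0
```

Run:
```python
from h import *
go((.696,-.001,.061,1.36))
p=ctrl.get_obs()["ee_pos"];a=ctrl.camera("side")[:,:,::-1].copy();b=ctrl.camera("top")[:,:,::-1].copy()
for im,n in((a,"side"),(b,"top")):
    im=im
    for dx in(-.047,0,.047):
        u=proj(n,p+[dx*.978,-dx*.208,0])[0];print(n,u)
        im[int(round(u[1])),int(round(u[0]))]=(0,255,0)
A=cv2.resize(a[90:240,250:380],(520,600),interpolation=cv2.INTER_NEAREST)
B=cv2.resize(b[100:200,250:320],(280,400),interpolation=cv2.INTER_NEAREST)
o=np.zeros((600,800,3),np.uint8);o[:,:520]=A;o[:400,520:]=B;cv2.imwrite("pics/s2.png",o)
```

```text
t 3.9 ee [ 0.6964 -0.0014  0.1504] [ 3.137e+00 -1.000e-03  1.360e+00] q [-0.05  0.66  1.07  0.    1.41  0.16]
(0.696, -0.001, 0.061, 1.36) [ 0.01 -0.03  2.98] [ 0.04 -0.01 -0.  ]
side [301.87862152 172.39180461]
side [315.80346002 165.28776121]
side [329.34824843 158.37760819]
top [281.87747102 160.04597878]
top [285.89357755 142.86004368]
top [289.86965317 125.84541101]
```

View pics/s2.png

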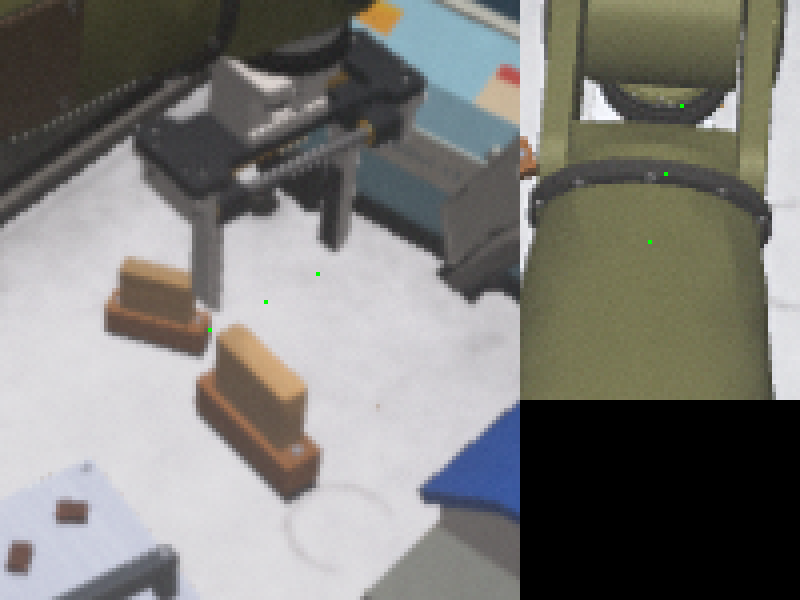

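The picture shows the gripper above the larger scraper, with fingertips at about side (302,166) and (334,152). That is around 6 px above where the projected TCP falls, so I'll go lower and compare from close by.

step_arm --plan '[[[0, 0, 1, 0.04, 0, 0], [0, 0, 2, 0.04, 0, 0], [0, 0, 2, 0.04, 0, 0], [0, 0, 2, 0.04, 0, 0], [0, 0, 2, 0.04, 0, 0]]]'

```text
time_s: 4.42
ee_pos: [0.6963, -0.0017, 0.0894]
eef_rot: [-3.141, -0.001, 1.36]
force: [-0.7, -0.0, 0.4]
grip_width: 0.094
grip_force: 0.0
```

Run:
```python
from h import *
go((.696,-.001,.061,1.36))
p=ctrl.get_obs()["ee_pos"];a=ctrl.camera("side")[:,:,::-1].copy()
for q in [p+[dx*.978,-dx*.208,0] for dx in(-.047,0,.047)]+list(SCR[1][1::2]@Ro.from_euler("z",-.207).as_matrix().T+[.6963,-.0014,0]):
        u=proj("side",q)[0];a[int(round(u[1])),int(round(u[0]))]=(0,255,0)
cv2.imwrite("pics/s3.png",cv2.resize(a[120:240,250:380],(650,600),interpolation=cv2.INTER_NEAREST))
```

```text
t 4.42 ee [ 0.6963 -0.0017  0.0894] [-3.141e+00 -1.000e-03  1.360e+00] q [-0.06  0.7   1.13  0.    1.3   0.16]
(0.696, -0.001, 0.061, 1.36) [ 0.02 -0.01  0.95] [-0.01 -0.01 -0.  ]
```

View pics/s3.png

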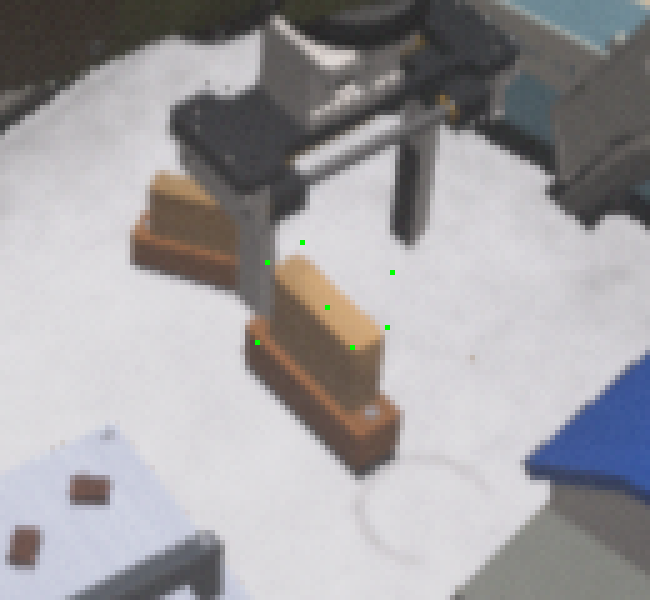

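Run:
```python
from h import *
p=ctrl.get_obs()["ee_pos"];R=Ro.from_euler("z",-.21).as_matrix()
f=lambda X:((proj("side",X)-[250,120]+.5)*5).round()
B=np.array([[a*.0885,b*.0375,.097] for a in(-1,1) for b in(-1,1)])
print("body bottom",f(B@R.T+p))
F=np.array([[a*.047+a*t,b*.008,0] for a in(-1,1) for t in(0,.0125) for b in(-1,1)])
print("tips",f(F@R.T+p))
for n in("side","top"):print(n,proj(n,[.137,.533,.179]),proj(n,[.137,.533,.276]))
```

```text
body bottom [[242. 291.]
 [158. 207.]
 [510. 154.]
 [421.  78.]]
tips [[268. 350.]
 [251. 333.]
 [250. 360.]
 [233. 343.]
 [400. 281.]
 [383. 264.]
 [417. 272.]
 [400. 255.]]
side [[ 24.22256056 170.31605116]] [[  5.61984011 142.29396343]]
top [[ 59.31937101 363.6108701 ]] [[ 40.48812502 370.07810385]]
```

Run:
```python
from h import *
t=cv2.imread("pics/top0.png");s=cv2.imread("pics/side0.png")
p=np.array([.137,.5326,.179])
for n,im in(("top",t),("side",s)):
    for d in(-.047,0,.047):
        u=proj(n,p+np.array([.249,.968,0])*d)[0].round().astype(int);print(n,u)
        if 0<=u[0]<560 and 0<=u[1]<420: im[u[1],u[0]]=(0,255,0)
A=cv2.resize(t[310:420,0:120],(480,440),interpolation=cv2.INTER_NEAREST);B=cv2.resize(s[110:220,0:80],(320,440),interpolation=cv2.INTER_NEAREST)
cv2.imwrite("pics/s4.png",np.hstack([A,B]))
```

```text
top [ 78 369]
top [ 59 364]
top [ 41 358]
side [ 28 181]
side [ 24 170]
side [ 21 160]
```

View pics/s4.png

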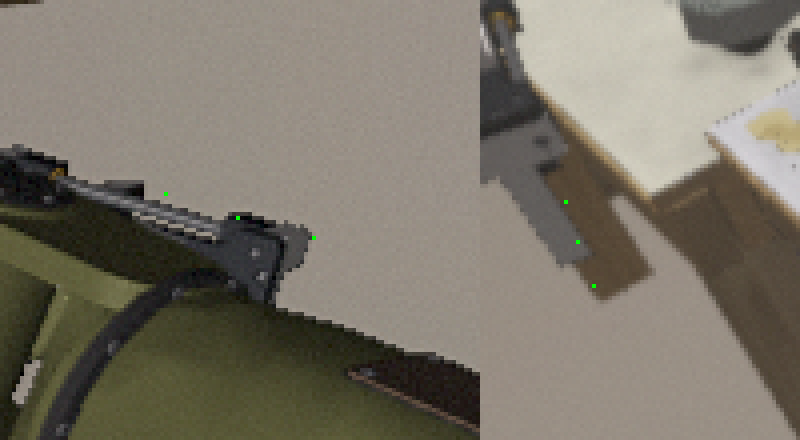

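The start view (finger ends at top ~(74,372), side ~(23,176)) shows the drawn fingertips about 19 mm above the reported TCP, with no sideways error. A low grasp just above the foot block suits either reading, so I'm descending to TCP z = 0.05 and closing.

step_arm --plan '[[[0, 0, 0.7, 0, 0, 0], [0, 0, 1.1, 0, 0, 0], [0, 0, 1.31, 0, 0, 0], [0, 0, 1.31, 0, 0, 0]]]'

```text
time_s: 4.8
ee_pos: [0.6945, -0.0016, 0.0462]
eef_rot: [-3.136, 0.0, 1.36]
force: [0.3, -0.5, 0.2]
grip_width: 0.0936
grip_force: 0.0
```

step_arm --plan '[[[0, 0, 0, 0, 0, 0], [0, 0, 0, 0, 0, 0], [0, 0, 0, 0, 0, 0], [0, 0, 0, 0, 0, 0], [0, 0, 0, 0, 0, 0], [0, 0, 0, 0, 0, 0], [0, 0, 0, 0, 0, 0], [0, 0, 0, 0, 0, 0]]]' --grip 0 --squeeze 30

```text
time_s: 5.47
ee_pos: [0.695, -0.0016, 0.0473]
eef_rot: [-3.137, -0.0, 1.359]
force: [0.0, -0.1, 0.2]
grip_width: 0.0441
grip_force: 0.0
```

step_arm --plan '[[[0, 0, 0, 0, 0, 0], [0, 0, 0, 0, 0, 0], [0, 0, 0, 0, 0, 0], [0, 0, 0, 0, 0, 0], [0, 0, 0, 0, 0, 0], [0, 0, 0, 0, 0, 0]]]'

```text
time_s: 5.97
ee_pos: [0.6949, -0.0016, 0.0471]
eef_rot: [-3.137, -0.0, 1.359]
force: [-1.4, 0.3, -0.5]
grip_width: 0.0238
grip_force: 29.9
```

```bash
python3 -c "
from h import *
o=ctrl.get_obs();print(o['grip_width'],o['grip_force'],o['force'],o['moment'])
go((.695,-.0016,.14,1.36),(.49,-.041,.14,2.874))"
```

```text
0.023844476505134965 29.930993020534515 [-1.43970588  0.32175368 -0.47889674] [-0.05393763  0.12987495  0.02726759]
t 5.97 ee [ 0.6949 -0.0016  0.0471] [-3.137 -0.     1.359] q [-0.06  0.74  1.17  0.    1.23  0.16]
(0.695, -0.0016, 0.14, 1.36) [ 0.   -0.01 -3.1 ] [-0.04 -0.   -0.01]
(0.49, -0.041, 0.14, 2.874) [-2.72 -6.42 -3.07] [ -0.03  -0.03 -14.46]
```

step_arm --plan '[[[0, 0, -0.8, 0, 0, 0], [0, 0, -2, 0, 0, 0], [0, 0, -3.2, 0, 0, 0], [-2, -6, -3.2, -0.03, -0.03, -14.46], [-2, -6, -3.2, -0.03, -0.03, -14.46], [-2, -6, -3.2, -0.03, -0.03, -14.46], [-2, -6, -3.2, -0.03, -0.03, -14.46], [-2, -6, -3.2, -0.03, -0.03, -14.46]]]'

```text
time_s: 6.63
ee_pos: [0.5033, -0.0228, 0.1437]
eef_rot: [-3.138, -0.001, 1.986]
force: [-0.8, -1.0, -1.7]
grip_width: 0.024
grip_force: 30.0
```

```bash
python3 -c "
from h import *
go((.498,-.012,.145,2.874))"
```

```text
t 6.63 ee [ 0.5033 -0.0228  0.1437] [-3.138e+00 -1.000e-03  1.986e+00] q [-0.12  0.23  1.69 -0.    1.22 -0.53]
(0.498, -0.012, 0.145, 2.874) [ 0.4  -0.02 -0.04] [-0.03 -0.03 -8.48]
```

step_arm --plan '[[[0.4, 0, 0, -0.03, -0.03, -8.48], [0.4, 0, 0, -0.03, -0.03, -8.48], [0.4, 0, 0, -0.03, -0.03, -8.48], [0.4, 0, 0, -0.03, -0.03, -8.48], [0.4, 0, 0, -0.03, -0.03, -8.48], [0.4, 0, 0, -0.03, -0.03, -8.48], [0.4, 0, 0, -0.03, -0.03, -8.48], [0.4, 0, 0, -0.03, -0.03, -8.48]]]'

```text
time_s: 7.3
ee_pos: [0.5019, -0.0116, 0.1439]
eef_rot: [3.141, 0.001, 2.874]
force: [0.6, -0.8, -1.2]
grip_width: 0.0239
grip_force: 30.0
```

step_arm --plan '[[[0, 0, 0, 0, 0, 0], [0, 0, 0, 0, 0, 0], [0, 0, 0, 0, 0, 0], [0, 0, 0, 0, 0, 0]]]'

```text
time_s: 7.63
ee_pos: [0.502, -0.0116, 0.1439]
eef_rot: [3.141, 0.001, 2.866]
force: [-0.1, 0.2, -1.6]
grip_width: 0.0237
grip_force: 30.0
```

```bash
python3 -c "
from h import *
go((.498,-.012,.145,2.874),(.498,-.012,.0745,2.874))"
```

```text
t 7.63 ee [ 0.502  -0.0116  0.1439] [3.141e+00 1.000e-03 2.866e+00] q [-0.1   0.23  1.7   0.    1.21 -1.39]
(0.498, -0.012, 0.145, 2.874) [ 0.12 -0.05 -0.04] [ 0.    0.01 -0.07]
(0.498, -0.012, 0.0745, 2.874) [ 0.13 -0.05  2.31] [ 0.    0.01 -0.07]
```

step_arm --plan '[[[0.13, -0.05, 0.5, 0, 0.01, -0.07], [0.13, -0.05, 1.1, 0, 0.01, -0.07], [0.13, -0.05, 1.6, 0, 0.01, -0.07], [0.13, -0.05, 2, 0, 0.01, -0.07], [0.13, -0.05, 2.28, 0, 0.01, -0.07], [0.13, -0.05, 2.28, 0, 0.01, -0.07], [0.13, -0.05, 2.28, 0, 0.01, -0.07]]]'

```text
time_s: 8.22
ee_pos: [0.498, -0.012, 0.0757]
eef_rot: [3.141, 0.0, 2.875]
force: [-0.4, -0.3, -1.4]
grip_width: 0.0237
grip_force: 30.0
```

Run:
```python
from h import *
y=lambda d:(.490+.264*d,-.041+.965*d)
go((*y(.03),.0745,2.874),(*y(.158),.0745,2.874))
a=ctrl.camera("side")[120:320,190:420,::-1];cv2.imwrite("pics/s5.png",cv2.resize(a,(690,600)))
```

```text
t 8.22 ee [ 0.498  -0.012   0.0757] [3.141 0.    2.875] q [-0.1   0.3   1.78  0.    1.06 -1.4 ]
(0.49792, -0.012050000000000005, 0.0745, 2.874) [ 0.   -0.    0.04] [0.   0.   0.01]
(0.531712, 0.11146999999999999, 0.0745, 2.874) [0.   4.27 0.04] [0.   0.   0.01]
```

View pics/s5.png

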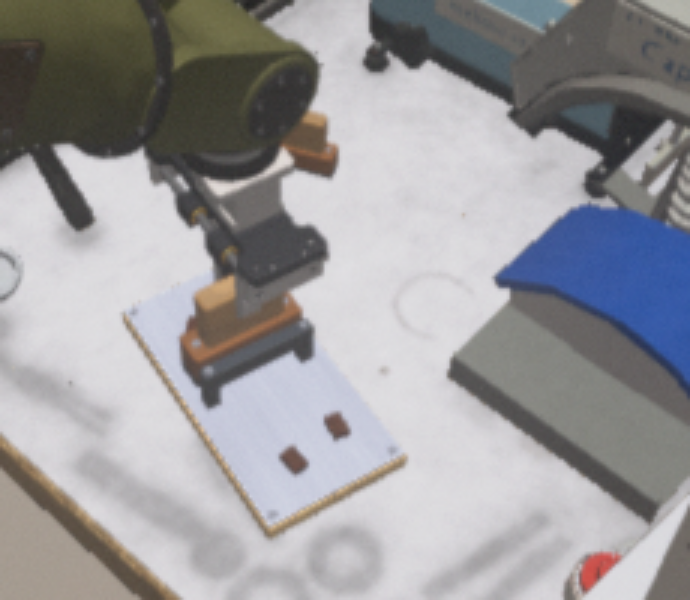

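The scraper stands at crop (245,320), just beyond the handle, parallel to it and clear of it. Both -y offcuts are visible at crop (293,460) and (337,425). I'm wiping outwards along carrier +y.

step_arm --plan '[[[0, 0.2, 0.05, 0, 0, 0], [0, 0.5, 0.07, 0, 0, 0], [0, 0.8, 0.07, 0, 0, 0], [0, 1.2, 0.07, 0, 0, 0], [0, 1.6, 0.07, 0, 0, 0], [0, 2, 0.07, 0, 0, 0], [0, 2.4, 0.07, 0, 0, 0], [0, 2.8, 0.07, 0, 0, 0]]]'

```text
time_s: 8.93
ee_pos: [0.5203, 0.0705, 0.0735]
eef_rot: [3.141, 0.0, 2.876]
force: [-1.0, -0.0, -0.6]
grip_width: 0.0238
grip_force: 30.0
```

step_arm --plan '[[[0, 0.4, 0, 0, 0, 0], [0, 0.8, 0, 0, 0, 0], [0, 1.2, 0, 0, 0, 0], [0, 1.45, 0, 0, 0, 0], [0, 1.5, 0, 0, 0, 0], [0, 1.5, 0, 0, 0, 0], [0, 1.5, 0, 0, 0, 0]]]'

```text
time_s: 9.52
ee_pos: [0.5318, 0.1122, 0.0734]
eef_rot: [3.141, 0.0, 2.876]
force: [0.6, -0.0, -1.6]
grip_width: 0.0237
grip_force: 30.0
```

Run:
```python
from h import *
y=lambda d:(.490+.264*d,-.041+.965*d)
go((*y(.158),.145,2.874),(*y(-.03),.145,2.874))
for n in("side","top"):
    ctrl.camera(n);print(n,[(ray(n,d["at"],.0295)[:2].round(3),ray(n,d["at"],.005)[:2].round(3),round(d["confidence"],2)) for d in ctrl.place_of("offcut_0",n)], [(d["at"],d["confidence"]) for d in ctrl.place_of("carrier_grip",n)][:1])
```

```text
t 9.52 ee [0.5318 0.1122 0.0734] [3.141 0.    2.876] q [ 0.14  0.4   1.65  0.    1.09 -1.16]
(0.531712, 0.11146999999999999, 0.145, 2.874) [-0.   -0.02 -2.39] [0.   0.   0.01]
(0.48208, -0.06995, 0.145, 2.874) [ 0.   -6.29 -2.39] [0.   0.   0.01]
side [(array([ 0.446, -0.135]), array([ 0.457, -0.125]), 0.61), (array([ 0.496, -0.126]), array([ 0.509, -0.116]), 0.49)] [([272.8, 238.4], 0.81)]
top [(array([ 0.506, -0.128]), array([ 0.509, -0.13 ]), 0.63), (array([ 0.443, -0.128]), array([ 0.445, -0.13 ]), 0.56), (array([ 0.486, -0.043]), array([ 0.489, -0.044]), 0.24)] [([300.2, 224.5], 0.62)]
```

step_arm --plan '[[[0, 0, -1, 0, 0, 0], [0, 0, -2, 0, 0, 0], [0, -0.6, -2.5, 0, 0, 0], [0, -1.8, -2.5, 0, 0, 0], [0, -3, -2.5, 0, 0, 0], [0, -4.2, -2.5, 0, 0, 0], [0, -5.4, -2.5, 0, 0, 0], [0, -6.29, -2.5, 0, 0, 0]]]'

```text
time_s: 10.48
ee_pos: [0.4813, -0.0719, 0.1486]
eef_rot: [3.141, 0.001, 2.875]
force: [-0.1, 0.2, -1.5]
grip_width: 0.0239
grip_force: 30.0
```

step_arm --plan '[[[0, 0, 0, 0, 0, 0], [0, 0, 0, 0, 0, 0], [0, 0, 0, 0, 0, 0]]]'

```text
time_s: 10.73
ee_pos: [0.4823, -0.0694, 0.1485]
eef_rot: [3.141, 0.001, 2.875]
force: [-1.0, -0.2, -2.2]
grip_width: 0.0239
grip_force: 30.0
```

Run:
```python
from h import *
y=lambda d:(.490+.264*d,-.041+.965*d)
def near(q,n,uv):
    return min(ctrl.masks_of(q,n),key=lambda d:np.hypot(*(np.array(d["at"])-uv)))["pixels"].astype(np.float32)
go((*y(-.03),.0735,2.874),(*y(-.03),.15,2.874))
for n in("side","top"):
    ctrl.camera(n);print(n,[(ray(n,d["at"],.0295)[:2].round(3),ray(n,d["at"],.005)[:2].round(3),round(d["confidence"],2)) for d in ctrl.place_of("offcut_0",n)], [(d["at"],d["confidence"]) for d in ctrl.place_of("carrier_grip",n)][:1])
```

```text
t 10.73 ee [ 0.4823 -0.0694  0.1485] [3.141e+00 1.000e-03 2.875e+00] q [-0.22  0.19  1.73  0.    1.22 -1.52]
(0.48208, -0.06995, 0.0735, 2.874) [ 0.   -0.02  2.5 ] [0.01 0.01 0.01]
(0.48208, -0.06995, 0.15, 2.874) [ 0.   -0.02 -0.05] [0.01 0.01 0.01]
side [(array([0.536, 0.092]), array([0.55 , 0.108]), 0.54), (array([0.515, 0.106]), array([0.528, 0.122]), 0.49), (array([ 0.446, -0.127]), array([ 0.457, -0.117]), 0.41), (array([ 0.5  , -0.126]), array([ 0.512, -0.116]), 0.39)] [([275.5, 235.8], 0.93)]
top [(array([0.518, 0.113]), array([0.521, 0.115]), 0.52), (array([0.549, 0.108]), array([0.553, 0.11 ]), 0.49)] [([299.9, 226.9], 0.69)]
```

step_arm --plan '[[[0, -0.02, 0.6, 0, 0, 0], [0, -0.02, 1.2, 0, 0, 0], [0, -0.02, 1.7, 0, 0, 0], [0, -0.02, 2.2, 0, 0, 0], [0, -0.02, 2.5, 0, 0, 0], [0, -0.02, 2.5, 0, 0, 0], [0, -0.02, 2.5, 0, 0, 0], [0, -0.02, 2.5, 0, 0, 0]]]'

```text
time_s: 11.7
ee_pos: [0.4824, -0.0701, 0.0738]
eef_rot: [3.141, 0.001, 2.876]
force: [0.1, 0.5, -1.5]
grip_width: 0.0238
grip_force: 30.0
```

step_arm --plan '[[[0, -0.2, 0, 0, 0, 0], [0, -0.5, 0, 0, 0, 0], [0, -0.8, 0, 0, 0, 0], [0, -1.2, 0, 0, 0, 0], [0, -1.6, 0, 0, 0, 0], [0, -2, 0, 0, 0, 0], [0, -2.4, 0, 0, 0, 0], [0, -2.8, 0, 0, 0, 0]]]'

```text
time_s: 12.37
ee_pos: [0.4596, -0.1526, 0.0734]
eef_rot: [3.141, 0.001, 2.875]
force: [-0.2, 0.1, -1.7]
grip_width: 0.0236
grip_force: 30.0
```

step_arm --plan '[[[0, -0.4, 0, 0, 0, 0], [0, -0.8, 0, 0, 0, 0], [0, -1.2, 0, 0, 0, 0], [0, -1.45, 0, 0, 0, 0], [0, -1.5, 0, 0, 0, 0], [0, -1.5, 0, 0, 0, 0], [0, -1.5, 0, 0, 0, 0]]]'

```text
time_s: 12.95
ee_pos: [0.4482, -0.1945, 0.0733]
eef_rot: [3.141, 0.0, 2.876]
force: [-0.8, 0.2, -2.3]
grip_width: 0.0235
grip_force: 30.0
```

Run:
```python
from h import *
y=lambda d:(.490+.264*d,-.041+.965*d)
go((*y(-.158),.15,2.874),(.65,-.04,.2,1.6))
```

```text
t 12.95 ee [ 0.4482 -0.1945  0.0733] [3.141 0.    2.876] q [-0.48  0.29  1.81  0.    1.05 -1.79]
(0.448288, -0.19347, 0.15, 2.874) [ 0.01  0.03 -2.56] [0.01 0.   0.02]
(0.65, -0.04, 0.2, 1.6) [-5.14  6.74 -4.22] [ 1.000e-02 -0.000e+00  1.218e+01]
```

step_arm --plan '[[[0, 0, -1, 0, 0, 0], [0, 0, -2, 0, 0, 0], [0, 0, -2.8, 0, 0, 0], [-5, 6.7, -2.8, 0, 0, 14.5], [-5, 6.7, -2.8, 0, 0, 14.5], [-5, 6.7, -2.8, 0, 0, 14.5], [-5, 6.7, -2.8, 0, 0, 14.5], [-5, 6.7, -2.8, 0, 0, 14.5]]]'

```text
time_s: 13.62
ee_pos: [0.6078, -0.0687, 0.1575]
eef_rot: [3.141, 0.0, 2.267]
force: [0.2, -0.2, -1.5]
grip_width: 0.0239
grip_force: 30.0
```

Run:
```python
from h import *
go((.69,-.005,.155,1.36))
for n in("side","top"):
    a=ctrl.camera(n);print(n,[(np.round(d["at"]),ray(n,d["at"],.0295)[:2].round(3),ray(n,d["at"],.005)[:2].round(3),round(d["confidence"],2)) for d in ctrl.place_of("offcut_0",n)], [(d["at"],d["confidence"]) for d in ctrl.place_of("carrier_grip",n)][:1])
```

```text
t 13.62 ee [ 0.6078 -0.0687  0.1575] [3.141 0.    2.267] q [-0.17  0.45  1.36  0.    1.33 -0.87]
(0.69, -0.005, 0.155, 1.36) [-0.13  3.47  0.09] [ 0.01 -0.    8.66]
side [(array([251., 209.]), array([0.534, 0.094]), array([0.548, 0.11 ]), 0.6), (array([321., 290.]), array([ 0.468, -0.22 ]), array([ 0.479, -0.213]), 0.5), (array([304., 305.]), array([ 0.411, -0.217]), array([ 0.421, -0.209]), 0.43), (array([243., 210.]), array([0.516, 0.108]), array([0.529, 0.125]), 0.37)] [([272.8, 237.8], 0.74)]
top [(array([242., 215.]), array([0.523, 0.117]), array([0.526, 0.119]), 0.61), (array([247., 207.]), array([0.545, 0.105]), array([0.549, 0.107]), 0.61), (array([159., 264.]), array([0.382, 0.342]), array([0.383, 0.348]), 0.52), (array([358., 252.]), array([ 0.423, -0.205]), array([ 0.425, -0.208]), 0.42), (array([361., 232.]), array([ 0.478, -0.212]), array([ 0.481, -0.216]), 0.41)] []
```

All four offcuts are on the bench, clear of the board. Next I'll stand the scraper back up behind the carrier.

step_arm --plan '[[[-0.13, 3.47, 0, 0, 0, 8.66], [-0.13, 3.47, 0, 0, 0, 8.66], [-0.13, 3.47, 0, 0, 0, 8.66], [-0.13, 3.47, 0, 0, 0, 8.66], [-0.13, 3.47, 0, 0, 0, 8.66], [-0.13, 3.47, 0, 0, 0, 8.66], [-0.13, 3.47, 0, 0, 0, 8.66], [-0.13, 3.47, 0, 0, 0, 8.66]]]'

```text
time_s: 14.58
ee_pos: [0.688, -0.0079, 0.1581]
eef_rot: [3.141, -0.0, 1.358]
force: [-0.2, -0.3, -1.5]
grip_width: 0.0239
grip_force: 30.0
```

step_arm --plan '[[[0, 0, 0, 0, 0, 0], [0, 0, 0, 0, 0, 0], [0, 0, 0, 0, 0, 0], [0, 0, 0, 0, 0, 0]]]'

```text
time_s: 14.92
ee_pos: [0.6884, -0.0071, 0.1578]
eef_rot: [3.141, -0.0, 1.367]
force: [0.1, -0.4, -2.6]
grip_width: 0.0239
grip_force: 30.0
```

Run:
```python
from h import *
go((.69,-.005,.052,1.36))
```

```text
t 14.92 ee [ 0.6884 -0.0071  0.1578] [ 3.141 -0.     1.367] q [-0.06  0.63  1.09  0.    1.42  0.14]
(0.69, -0.005, 0.052, 1.36) [0.08 0.04 3.53] [ 0.01 -0.    0.06]
```

step_arm --plan '[[[0, 0, 1, 0, 0, 0], [0, 0, 2, 0, 0, 0], [0, 0, 2.8, 0, 0, 0], [0, 0, 3.3, 0, 0, 0], [0, 0, 3.5, 0, 0, 0], [0, 0, 3.5, 0, 0, 0], [0, 0, 3.5, 0, 0, 0], [0, 0, 3.5, 0, 0, 0]]]'

```text
time_s: 15.58
ee_pos: [0.6893, -0.0068, 0.0543]
eef_rot: [3.139, -0.001, 1.366]
force: [0.3, 0.0, -1.4]
grip_width: 0.0238
grip_force: 30.0
```

step_arm --plan '[[[0, 0, 0.06, 0, 0, 0], [0, 0, 0.12, 0, 0, 0], [0, 0, 0.16, 0, 0, 0], [0, 0, 0.16, 0, 0, 0], [0, 0, 0.16, 0, 0, 0]]]'

```text
time_s: 16.0
ee_pos: [0.6885, -0.0067, 0.0478]
eef_rot: [3.141, -0.0, 1.366]
force: [0.5, -0.0, -1.3]
grip_width: 0.0242
grip_force: 30.0
```

step_arm --plan '[[[0, 0, 0.03, 0, 0, 0], [0, 0, 0.05, 0, 0, 0], [0, 0, 0.05, 0, 0, 0], [0, 0, 0.05, 0, 0, 0]]]'

```text
time_s: 16.33
ee_pos: [0.6887, -0.0068, 0.0464]
eef_rot: [3.141, -0.0, 1.366]
force: [-0.7, -0.3, -1.5]
grip_width: 0.0238
grip_force: 30.0
```

step_arm --plan '[[[0, 0, 0, 0, 0, 0], [0, 0, 0, 0, 0, 0], [0, 0, 0, 0, 0, 0], [0, 0, 0, 0, 0, 0], [0, 0, 0, 0, 0, 0], [0, 0, 0, 0, 0, 0], [0, 0, 0, 0, 0, 0], [0, 0, 0, 0, 0, 0]]]' --grip 1

```text
time_s: 17.0
ee_pos: [0.6885, -0.0067, 0.0463]
eef_rot: [3.141, -0.0, 1.366]
force: [-0.0, 0.2, -0.3]
grip_width: 0.0734
grip_force: 0.0
```

step_arm --plan '[[[0, 0, 0, 0, 0, 0], [0, 0, 0, 0, 0, 0], [0, 0, -0.8, 0, 0, 0], [0, 0, -1.8, 0, 0, 0], [0, 0, -2.8, 0, 0, 0], [0, 0, -4, 0, 0, 0], [0, 0, -4, 0, 0, 0], [0, 0, -4, 0, 0, 0]]]'

```text
time_s: 17.67
ee_pos: [0.6893, -0.0068, 0.1686]
eef_rot: [3.137, -0.001, 1.366]
force: [0.3, -0.5, -0.4]
grip_width: 0.094
grip_force: 0.0
```

Run:
```python
from h import *
go((.49,-.041,.17,2.874))
```

```text
t 17.67 ee [ 0.6893 -0.0068  0.1686] [ 3.137e+00 -1.000e-03  1.366e+00] q [-0.06  0.63  1.08  0.    1.43  0.14]
(0.49, -0.041, 0.17, 2.874) [-2.47 -6.27 -0.08] [  0.04   0.02 -14.4 ]
```

step_arm --plan '[[[-2.47, -6.27, -0.1, 0.04, 0.02, -14.4], [-2.47, -6.27, -0.1, 0.04, 0.02, -14.4], [-2.47, -6.27, -0.1, 0.04, 0.02, -14.4], [-2.47, -6.27, -0.1, 0.04, 0.02, -14.4], [-2.47, -6.27, -0.1, 0.04, 0.02, -14.4], [-2.47, -6.27, -0.1, 0.04, 0.02, -14.4], [-2.47, -6.27, -0.1, 0.04, 0.02, -14.4], [-2.47, -6.27, -0.1, 0.04, 0.02, -14.4]]]'

```text
time_s: 18.33
ee_pos: [0.4883, -0.0411, 0.1682]
eef_rot: [-3.14, -0.003, 2.371]
force: [0.1, 0.5, -0.0]
grip_width: 0.094
grip_force: 0.0
```

Run:
```python
from h import *
go((.49,-.041,.17,2.874))
a=ctrl.camera("side");L=ctrl.masks_of("carrier","side");print([(d["at"],d["pixels"].sum(),d["confidence"]) for d in L][:2])
HAN=[box(0,.110,.014,.049,.071)]
print(fit(CAR+HAN,{"side":L[0]["pixels"].astype(np.float32)},[.49,-.041,-.268]))
b=ctrl.camera("top");o=np.hstack([a[110:310,190:400],b[110:310,180:390]])[:,:,::-1]
cv2.imwrite("pics/s6.png",cv2.resize(o,(800,381),interpolation=cv2.INTER_CUBIC))
```

```text
t 18.33 ee [ 0.4883 -0.0411  0.1682] [-3.140e+00 -3.000e-03  2.371e+00] q [-0.16  0.18  1.7   0.    1.27 -0.96]
(0.49, -0.041, 0.17, 2.874) [-0.04  0.04 -0.06] [-0.01 -0.04 -4.8 ]
[([277.7, 251.5], np.int64(4430), 0.7)]
(array([ 0.49107005, -0.04288365, -0.27380562]), np.float64(0.05835214629769325))
```

View pics/s6.png

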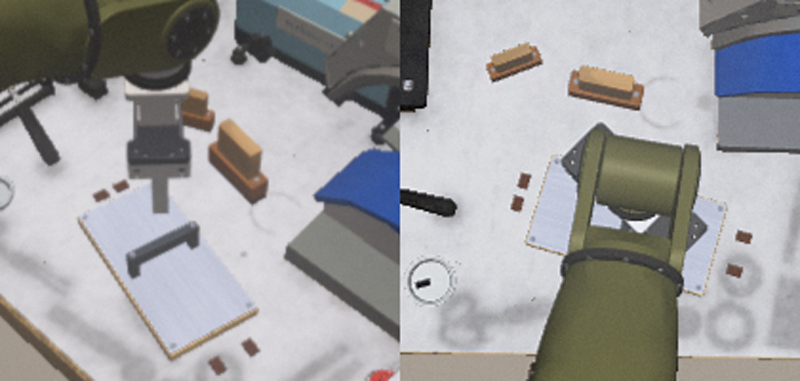

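The view shows the clean board with the offcuts beside both ends: side crop (100,190), (218,365) and (250,347). The scraper is upright at side crop (238,160). I'm aligning over the handle now.

step_arm --plan '[[[0, 0, 0, 0, -0.02, -4.8], [0, 0, 0, 0, -0.02, -4.8], [0, 0, 0, 0, -0.02, -4.8], [0, 0, 0, 0, -0.02, -4.8], [0, 0, 0, 0, -0.02, -4.8], [0, 0, 0, 0, -0.02, -4.8], [0, 0, 0, 0, -0.02, -4.8], [0, 0, 0, 0, -0.02, -4.8]]]'

```text
time_s: 19.15
ee_pos: [0.4892, -0.041, 0.1689]
eef_rot: [-3.141, -0.001, 2.864]
force: [-0.1, 0.4, 0.1]
grip_width: 0.0939
grip_force: 0.0
```

Run:
```python
from h import *
go((.4905,-.042,.034,2.872))
```

```text
t 19.15 ee [ 0.4892 -0.041   0.1689] [-3.141e+00 -1.000e-03  2.864e+00] q [-0.16  0.18  1.7  -0.    1.27 -1.45]
(0.4905, -0.042, 0.034, 2.872) [-0.06 -0.02  4.5 ] [-0.   -0.01 -0.08]
```

step_arm --plan '[[[-0.06, -0.02, 1, 0, -0.01, -0.08], [-0.06, -0.02, 2, 0, -0.01, -0.08], [-0.06, -0.02, 2.9, 0, -0.01, -0.08], [-0.06, -0.02, 3.6, 0, -0.01, -0.08], [-0.06, -0.02, 4.1, 0, -0.01, -0.08], [-0.06, -0.02, 4.4, 0, -0.01, -0.08], [-0.06, -0.02, 4.5, 0, -0.01, -0.08], [-0.06, -0.02, 4.5, 0, -0.01, -0.08]]]'

```text
time_s: 19.82
ee_pos: [0.4907, -0.0421, 0.034]
eef_rot: [-3.141, 0.0, 2.875]
force: [0.2, 0.9, 0.0]
grip_width: 0.0946
grip_force: 0.0
```

step_arm --plan '[[[0, 0, 0, 0, 0, 0], [0, 0, 0, 0, 0, 0], [0, 0, 0, 0, 0, 0], [0, 0, 0, 0, 0, 0], [0, 0, 0, 0, 0, 0], [0, 0, 0, 0, 0, 0], [0, 0, 0, 0, 0, 0], [0, 0, 0, 0, 0, 0]]]' --grip 0.35

```text
time_s: 20.48
ee_pos: [0.4907, -0.0421, 0.0342]
eef_rot: [-3.141, 0.001, 2.876]
force: [1.1, 0.0, 0.0]
grip_width: 0.0438
grip_force: 0.0
```

Run:
```python
from h import *
go((.4905,-.042,.034,2.872));o=ctrl.get_obs();print(o["grip_width"],o["force"])
```

```text
t 20.48 ee [ 0.4907 -0.0421  0.0342] [-3.141e+00  1.000e-03  2.876e+00] q [-0.16  0.35  1.82 -0.    0.96 -1.46]
(0.4905, -0.042, 0.034, 2.872) [0.01 0.   0.01] [-0.    0.01  0.04]
0.0437572901261314 [1.11006308 0.04985193 0.00961587]
```

Now I'll grip the bar firmly.

step_arm --plan '[[[0, 0, 0, 0, 0, 0], [0, 0, 0, 0, 0, 0], [0, 0, 0, 0, 0, 0], [0, 0, 0, 0, 0, 0], [0, 0, 0, 0, 0, 0], [0, 0, 0, 0, 0, 0], [0, 0, 0, 0, 0, 0], [0, 0, 0, 0, 0, 0]]]' --grip 0 --squeeze 55

```text
time_s: 21.15
ee_pos: [0.4907, -0.042, 0.0342]
eef_rot: [-3.141, 0.001, 2.876]
force: [0.0, 0.9, 0.3]
grip_width: 0.0131
grip_force: 55.0
```

step_arm --plan '[[[0, 0, 0, 0, 0, 0], [0, 0, 0, 0, 0, 0], [0, 0, 0, 0, 0, 0], [0, 0, 0, 0, 0, 0]]]'

```text
time_s: 21.48
ee_pos: [0.4907, -0.0421, 0.0341]
eef_rot: [-3.141, 0.001, 2.876]
force: [0.4, 1.3, -0.6]
grip_width: 0.0132
grip_force: 55.0
```

step_arm --plan '[[[0, 0, -0.1, 0, 0, 0], [0, 0, -0.25, 0, 0, 0], [0, 0, -0.45, 0, 0, 0], [0, 0, -0.65, 0, 0, 0], [0, 0, -0.85, 0, 0, 0], [0, 0, -1, 0, 0, 0], [0, 0, -1, 0, 0, 0], [0, 0, -1, 0, 0, 0]]]'

```text
time_s: 22.15
ee_pos: [0.4908, -0.0421, 0.0644]
eef_rot: [-3.141, 0.001, 2.876]
force: [-0.6, -0.2, -6.1]
grip_width: 0.0135
grip_force: 55.0
```

Run:
```python
from h import *
o=ctrl.get_obs();print(o["grip_width"],o["grip_force"],o["force"],o["moment"]);go((.4905,-.042,.034+.152,2.876))
```

```text
0.013473073579319523 54.99390006065369 [-0.58771675 -0.1616548  -6.09548203] [ 0.01166301  0.09566381 -0.03870099]
t 22.15 ee [ 0.4908 -0.0421  0.0644] [-3.141e+00  1.000e-03  2.876e+00] q [-0.16  0.31  1.8  -0.    1.03 -1.46]
(0.4905, -0.042, 0.186, 2.876) [ 0.01 -0.   -4.05] [-0.    0.01  0.  ]
```

step_arm --plan '[[[0, 0, -0.2, 0, 0, 0], [0, 0, -0.6, 0, 0, 0], [0, 0, -1.1, 0, 0, 0], [0, 0, -1.6, 0, 0, 0], [0, 0, -2.1, 0, 0, 0], [0, 0, -2.6, 0, 0, 0], [0, 0, -3.1, 0, 0, 0], [0, 0, -3.5, 0, 0, 0]]]'

```text
time_s: 22.82
ee_pos: [0.4907, -0.042, 0.1704]
eef_rot: [-3.141, 0.001, 2.876]
force: [-0.7, 0.4, -6.5]
grip_width: 0.0135
grip_force: 55.0
```

step_arm --plan '[[[0, 0, -0.25, 0, 0, 0], [0, 0, -0.4, 0, 0, 0], [0, 0, -0.5, 0, 0, 0], [0, 0, -0.5, 0, 0, 0], [0, 0, -0.5, 0, 0, 0], [0, 0, -0.5, 0, 0, 0], [0, 0, -0.5, 0, 0, 0], [0, 0, -0.5, 0, 0, 0]]]'

```text
time_s: 23.48
ee_pos: [0.4905, -0.042, 0.1838]
eef_rot: [-3.141, -0.0, 2.876]
force: [0.8, -0.5, -4.8]
grip_width: 0.0133
grip_force: 55.0
```

step_arm --plan '[[[0, 0, 0, 0, 0, 0], [0, 0, 0, 0, 0, 0], [0, 0, 0, 0, 0, 0], [0, 0, 0, 0, 0, 0], [0, 0, 0, 0, 0, 0], [0, 0, 0, 0, 0, 0]]]'

```text
time_s: 23.98
ee_pos: [0.4906, -0.042, 0.1841]
eef_rot: [-3.141, 0.0, 2.876]
force: [-0.2, 0.5, -6.3]
grip_width: 0.0137
grip_force: 55.0
```

Run:
```python
from h import *
o=ctrl.get_obs();print(o["time_s"],o["ee_pos"],o["eef_rot"],o["grip_width"],o["grip_force"],o["force"],o["moment"])
a=ctrl.camera("side");b=ctrl.camera("top");o=np.hstack([a[60:350,150:440],b[80:370,150:440]])[:,:,::-1]
cv2.imwrite("pics/s7.png",cv2.resize(o,(800,400),interpolation=cv2.INTER_CUBIC))
```

```text
23.9833 [ 0.49064669 -0.04201078  0.18411556] [-3.14122626e+00  4.89374164e-04  2.87622756e+00] 0.01372868944678902 54.99398410320282 [-0.23365192  0.5156744  -6.29528346] [-0.05058472 -0.00702118 -0.04383869]
```

View pics/s7.png

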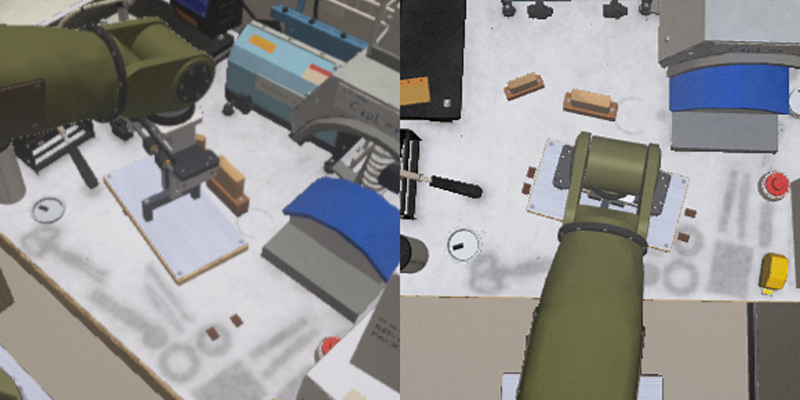

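The carrier is held level, 15 cm up (side crop (175,225)). The scraper stands at (228,185), the offcuts lie on the bench, and the timer, lid and tumbler look untouched. I'm handing in.

```bash
python3 -c "
from station import ctrl
print(ctrl.hand_in())"
```

```text
the job is handed in; nothing more can be done
None
```

I handed the job in at about 24 s: all four offcuts are wiped onto the bench, the scraper stands upright and released behind where the carrier lay, and the carrier is held level and still, 15 cm up.

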